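Fit the coding plug in the test station

TASK

Take the black dust cap off the test station's socket and put it in the low yellow bin. Then take the blue coding plug out of the grey rack and fit it in the socket: let its tip rest lightly on the hidden spindle, turn it under light pressure until its blade drops into the slot, ease it fully home with the flange flush on the station, and let go. Never force it, and leave everything else on the bench alone.

Things in the scene. Friction and masses are not known exactly. Their poses are not given: they have to be found in the camera images.
- station: Fixed grey test station with aluminium top, 140 (x) x 110 (y) x 60 mm high; origin at the centre of its underside, z up. In the middle of its top is the socket, inside it the hidden brass spindle. The spindle's angle to the station is unknown and differs each time. It is stiff, yielding only to about 0.2 N m, so a lightly pressed plug slides on it.
- socket (a point): Centre of the socket's mouth, in the plane of the station's top (60 mm above the bench). The socket is a round guide bore, 26 mm diameter, 24 mm deep, upright; at its bottom lies the level spindle, cut by a cross-shaped slot: two straight grooves 8 mm wide at right angles, 18 mm deep, so its shape repeats every 90 degrees.
- plug: Loose blue coding plug, 60 to 130 g, standing in a hole of the rack. Origin on its axis at the flange's underside, z up. Above: flange disc 40 mm diameter, 6 mm thick, then an upright paddle grip 30 (along x) x 14 mm (along y) from 6 to 46 mm. Below: steel shank of 24 mm diameter, 22 mm long, its foot coned to 19 mm over the last 6 mm, then the blade.
- blade (a point): Tip of the plug's steel blade, 34 mm below the plug's origin. The blade is a flat bar 20 mm (along the plug's x) x 5 mm (along y), 12 mm long below the shank. Standing on the uncut spindle it holds the flange 10 mm above the station's top; turned to within about 0.1 rad of a groove it drops in, and the flange can come down flush.
- rack: Fixed grey rack 170 (x) x 75 (y) x 45 mm high, origin at the centre of its underside; two through holes 29 mm wide at x = -45 and +45 mm hold the two plugs, their flanges on the rack's top. Which plug is in which hole varies.
- cap: Loose black plastic dust cap, about 30 g, on the socket. Origin at the centre of its disc's underside, z up: disc 42 mm diameter, 6 mm thick, above it a round knob of 22 mm diameter from 6 to 32 mm, below it a stem of 20 mm diameter, 10 mm long, standing in the bore.
- bin: Fixed low yellow open bin 140 (x) x 120 (y) x 45 mm high, walls and floor 4 mm; origin at the centre of its underside.
- orange_plug: Loose orange plug of the same shape as the blue one, in the rack's other hole; leave it.
- screwdriver: Loose red-handled screwdriver, 170 mm, lying on the robot's side of the station; leave it.
- tape: Loose black tape ring, 90 mm wide, 20 mm high; leave it.
- cleaner: Loose white bottle, 56 mm wide, 150 mm high; leave it.
- carton: Loose blue carton 50 x 90 x 70 mm high; leave it.
- connector: Loose black connector housing 45 x 30 x 24 mm high; leave it.
There are look-alikes about, which are no part of the job. Leave any purple look-alike of the rack alone. Of the things shaped like the plug, the blue one is meant.

How it is judged (in metres and radians):
On the way, in this order (a step that is already met when the one before it is completed fails the run):
1. the dust cap lies in the bin, let go (x of cap in the frame of bin between -0.062 and 0.062 m and y of cap in the frame of bin between -0.052 and 0.052 m and z of cap in the frame of bin below 0.045 m and contact force between the fingers and cap below 0.1 N), for 0.2 s.
2. the blue plug is drawn out of the rack (z of plug in the frame of rack above 0.075 m), for 0.1 s.
At the end, for the whole second after the job is handed in: The blue plug sits fully home: flange within 2.5 mm of the station's top, axis within 3 mm of the socket's, upright within 0.08 rad, at rest; the cap is at rest in the bin (horizontal distance between plug and socket below 0.003 m and z of plug in the frame of socket below 0.0025 m and angle between plug's own z axis and vertical below 0.08 rad and linear speed of plug below 0.01 m/s and x of cap in the frame of bin between -0.062 and 0.062 m and y of cap in the frame of bin between -0.052 and 0.052 m and z of cap in the frame of bin below 0.045 m and linear speed of cap below 0.02 m/s); the robot touches nothing.
It fails at once if the plug is forced against the station (over 50 N) (contact force between plug and station above 50 N).
It fails at once if something else on the bench is disturbed (the orange plug by over 20 mm, others over 30 mm) (distance of orange_plug from where it was at the start of the episode above 0.02 m or distance of any of screwdriver, tape, cleaner, carton, connector from where it was at the start of the episode above 0.03 m).
It also fails if it takes over 72 s, if anything falls off the work surface, if the arm or the gripper's body presses on something with over 40 N, if the wrist force passes 120 N, or if a joint passes its speed limit or range.

ROBOT

A 6-joint arm with a two-finger parallel gripper is mounted at the origin on the work surface. World frame = base frame: x ahead of the robot, y to its left, z up, the work surface at z = 0. Lengths are in m, angles in degrees, forces in N, time in s.
With the tool pointing down it reaches from about 0.35 to 0.875 m from the base axis. Payload 4.2 kg.
Tool frame: the origin (TCP) lies midway between the tips of the shut fingers; the grasp point (between the pads) lies 19 mm behind it; z points along the fingers, y is the line along which they close (so a half turn about z gives the same grasp; the last joint's range is limited). The gripper opens to 87 mm and grips with 3 to 60 N. Pads are 19 mm wide; open, the fingers measure 117 mm over their backs; the gripper's body (75 mm by 190 mm) begins 51 mm behind the grasp point.
Start: joints at [-52.391, 22.042, 0.453, 0, -68.411, -14.817], TCP at [0.242, -0.576, 0.223] pointing down, gripper open.
Joint ranges: [-179.83, 179.83], [-69.29, 118.12], [-61.27, 80.66], [-181.25, 117.63], [-171.15, -9.14], [-177.46, 177.46]. Speed limits (degrees/s): [159.86, 159.86, 180, 180, 180, 180].

INTERFACE

Orientations are given as a 3x3 rotation matrix whose columns are the frame's x, y, z axes.
In Python, from station import sense, capture, finish_job, silhouettes, landmark_of gives the robot as it stands.
- The arm moves only by the tool step_arm, never from a script. Its arguments are lists of equal length, an entry for each row: "linear": the shift along the tool's x, y, z in mm, a list of three; "delta_rot": the turn, a rotation vector about the tool's x, y, z in rad, a list of three; "grip": the finger opening in mm, from 0 to 87. A call has 1 to 10 rows; each row shifts and turns the commanded pose from where the row before left it, along the tool's axes as they then stand; what a row does not reach is not made up. A row lasts 1/8 s, in which the tool goes at most 62.5 mm and 10.7 degrees, less where a joint would pass 70% of its speed; a pose out of reach is approached as far as the arm can. A call with a gripper value outside its range is refused whole. The fingers move at their own pace and stop on an object; the grip force is fixed at half the most. Time passes only in rows, so rows that do not move let the fingers close. It gives the time, the measured TCP pose, the force, the opening and the grip force at its end, in the units of the state.
- sense(): the state, without advancing time (a new reading comes with each control period).
- capture(name): name is "side" or "top"; returns a dict with "img" (480x640x3 uint8, red, green, blue), "fx", "fy", "cx", "cy" (pixels), "world_to_cam" (4x4, takes a point from world to camera coordinates). Camera axes: x right, y up, looking along -z (the intrinsics and any distortion apply to the point x, -y, -z); pixel columns grow to the right and rows downward; lengths in m; the calibration is good to about 2 mm. A picture is of the moment at which its call begins. There is no depth.
- finish_job(): hands the job in; it is judged then, once.
Trained networks look in the newest picture that a camera, given by its name, has taken for a name from the list of things; names that differ only in an ending like _2 or _b are one class to them, and where a whole thing is asked for, a point or a joint stands for the part that bears it (a point fixed in the world has none). Each returns a list of dicts, best first, with "score" (0 to 1); they miss things now and then, are a little off and sometimes report something else, mostly with a low value. They report only what shows in the picture. A call takes as long as a camera call. They do not tell look-alikes from the thing itself.
- silhouettes(camera, label): "mask" (480x640 bool, what is visible of it) and "point" ([column, row] in pixels, amid what is visible of it).
- landmark_of(camera, label): "point" ([column, row] in pixels: a listed point, or the origin of a listed thing).
The state is a dict: "time_s": time; "joints": joint angles; "joint_velocities": joint speeds; "effort": joint torques, N m; "tcp_pos": TCP position; "ee_rot": TCP orientation; "wrist_force": force on the tool from outside, world axes, zero at the start; "moment": the same for the moment, N m; "gripper_width": opening from 0.0 (shut) to 1.0 (fully open); "gripper_force": force on a finger pad.
Only numpy, scipy, OpenCV 4.12 (cv2) and the standard library are available. Lean on these libraries where they do the work, as an engineer would, in place of code of your own. Each camera call takes 0.05 s, during which the arm holds its last target. There are 200 camera calls.

## Working session

There is one attempt and no reset: what is moved stays moved. The work goes in short steps, Python scripts to look and compute and a tool call to move; the robot and the scene stay as the last step left them, time stands still between calls to the robot, and variables do not carry over. Pictures are saved under pics/ and viewed, at most 10 in all, crops included, and the job is handed in when it is done.

Besides the shell and the picture viewer there is one more tool, called after "Call:" as name(argument=value, ...) on one line, values as JSON. step_arm: Moves the arm, as the interface text tells. Its arguments: {"type":"object","properties":{"linear":{"type":"array"},"delta_rot":{"type":"array"},"grip":{"type":"array"}},"required":["linear","delta_rot","grip"]}

```bash
ls; mkdir -p pics; cat > h.py <<'E'
import numpy as np, cv2
from station import sense, capture, finish_job, silhouettes, landmark_of
def ray(c,uv):
    W=np.array(c["world_to_cam"]); R=W[:3,:3]; t=W[:3,3]
    d=np.array([(uv[0]-c["cx"])/c["fx"],-(uv[1]-c["cy"])/c["fy"],-1.0])
    return -R.T@t, R.T@d
def onz(c,uv,z):
    o,d=ray(c,uv); return o+d*(z-o[2])/d[2]
def proj(c,p):
    W=np.array(c["world_to_cam"]); q=W[:3,:3]@np.array(p)+W[:3,3]
    return np.array([c["cx"]+c["fx"]*q[0]/-q[2], c["cy"]-c["fy"]*q[1]/-q[2]])
def tri(c1,u1,c2,u2):
    A=[];b=[]
    M=np.zeros((3,3));v=np.zeros(3)
    for c,u in((c1,u1),(c2,u2)):
        o,d=ray(c,u);d/=np.linalg.norm(d);P=np.eye(3)-np.outer(d,d);M+=P;v+=P@o
    return np.linalg.solve(M,v)
E
python3 - <<'E'
from h import *
np.set_printoptions(precision=4,suppress=True)
cs={}
for n in("side","top"):
    c=cs[n]=capture(n); print(n,{k:v for k,v in c.items() if k!="img"})
    cv2.imwrite(f"pics/{n}0.png",c["img"][:,:,::-1])
res={}
for n in cs:
    for l in["station","socket","plug","blade","rack","cap","bin","orange_plug","screwdriver"]:
        r=landmark_of(n,l); res[n,l]=r
        print(n,l,[(np.round(x["point"],1).tolist(),round(x["score"],2)) for x in r[:3]])
zs=dict(station=0,socket=.06,plug=.045,rack=0,cap=.06,bin=0,orange_plug=.045)
for l,z in zs.items():
    for n in cs:
        for x in res[n,l][:2]: print(l,n,onz(cs[n],x["point"],z))
s=sense();print(s)
E
```

```text
pics
side {'fx': 623.8125184084031, 'fy': 623.8125184084031, 'cx': 314.5682605496606, 'cy': 235.065914492028, 'world_to_cam': array([[ 0.6902, -0.7236,  0.0031, -0.3663],
       [ 0.5295,  0.508 ,  0.6793, -0.3199],
       [-0.4931, -0.4673,  0.7338, -1.4478],
       [ 0.    ,  0.    ,  0.    ,  1.    ]])}
top {'fx': 604.7390774392682, 'fy': 604.7390774392682, 'cx': 318.43938077461064, 'cy': 237.86959042850611, 'world_to_cam': array([[ 0.0181, -0.9997,  0.0185, -0.0257],
       [ 0.9951,  0.0198,  0.0971, -0.5498],
       [-0.0975,  0.0167,  0.9951, -1.526 ],
       [ 0.    ,  0.    ,  0.    ,  1.    ]])}
side station [([333.8, 238.5], 0.76)]
side socket [([335.5, 223.1], 0.7)]
side plug [([392.3, 286.7], 0.76), ([429.0, 305.6], 0.58)]
side blade [([392.8, 288.1], 0.66), ([433.0, 314.4], 0.57)]
side rack [([333.6, 380.3], 0.84), ([332.7, 223.0], 0.6), ([376.9, 299.3], 0.58)]
side cap [([335.7, 219.7], 0.47)]
side bin [([237.7, 197.4], 0.82), ([284.1, 277.7], 0.73)]
side orange_plug [([366.1, 302.0], 0.8), ([380.4, 298.7], 0.2)]
side screwdriver [([282.4, 275.8], 0.73)]
top station [(
[... 1161 characters left out ...]
nge_plug side [ 0.4964 -0.257   0.045 ]
orange_plug top [ 0.4742 -0.2307  0.045 ]
orange_plug top [0.5267 0.4362 0.045 ]
{'time_s': 1.0, 'joints': array([-52.3904,  22.0404,   0.4537,   0.0019, -68.4119, -14.817 ]), 'joint_velocities': array([-0.087 , -0.0482,  0.03  ,  0.0531,  0.0604,  0.0789]), 'effort': array([ -0.0005, -39.0476,  18.7627,   4.2244,   0.0155,  -0.    ]), 'tcp_pos': array([ 0.2421, -0.5762,  0.2226]), 'ee_rot': array([[-0.9219, -0.3874, -0.    ],
       [-0.3874,  0.9219, -0.    ],
       [ 0.    , -0.    , -1.    ]]), 'wrist_force': array([-0.2253,  0.2228, -0.6155]), 'moment': array([ 0.031 , -0.0368,  0.0367]), 'gripper_force': 0.0, 'gripper_width': 1.0028102890526698}
```

View pics/side0.png

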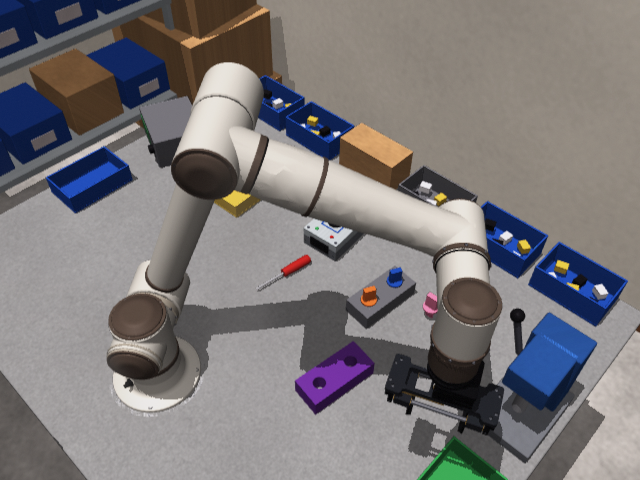

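View pics/top0.png

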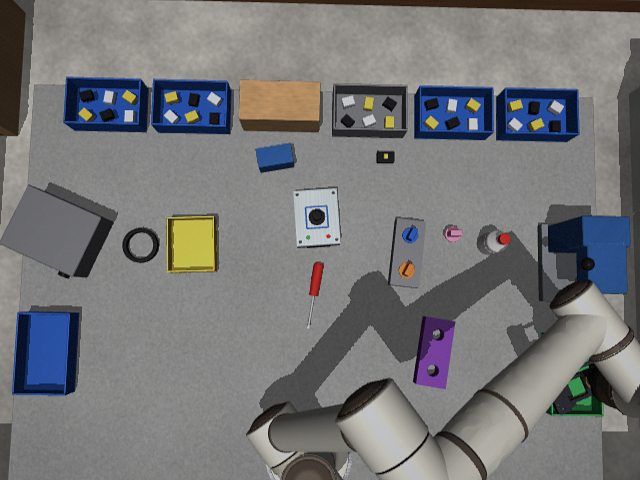

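The side view shows the grey rack at about (381,297), blue plug at (395,275), orange at (370,293), and the purple decoy at (335,377). In the top view the cap is at (317,216), blue plug at (410,234), orange at (406,270), yellow bin at (192,244) and a pink look-alike at (454,234).

```bash
python3 - <<'E'
from h import *
np.set_printoptions(precision=4,suppress=True)
t=capture("top"); s=capture("side")
def blob(c,f,box):
    im=cv2.cvtColor(c["img"],cv2.COLOR_RGB2HSV).astype(int); m=f(im[...,0],im[...,1],im[...,2])
    z=np.zeros(m.shape,bool); x0,y0,x1,y1=box; z[y0:y1,x0:x1]=m[y0:y1,x0:x1]
    ys,xs=np.nonzero(z); p=np.c_[xs,ys].astype(float); mu=p.mean(0); w,V=np.linalg.eigh(np.cov((p-mu).T)); 
    return mu,len(p),np.sqrt(w),V[:,1]
blue=lambda h,s,v:(h>100)&(h<125)&(s>130)
orange=lambda h,s,v:(h>5)&(h<20)&(s>130)
yel=lambda h,s,v:(h>20)&(h<35)&(s>120)
dark=lambda h,s,v:(v<60)
for n,f,b,z in(("blue",blue,(395,218,425,250),.07),("or",orange,(390,255,422,285),.07),("cap",dark,(305,203,330,230),.08),("bin",yel,(155,205,225,285),.0225)):
    mu,N,w,v=blob(t,f,b); print(n,mu,N,w,v,onz(t,mu,z))
mu,N,w,v=blob(s,blue,(380,260,410,292));print("side blue",mu,N,w,v)
mu,N,w,v=blob(s,orange,(355,280,388,310));print("side or",mu,N,w,v)
for n,c in(("top",t),("side",s)):
    for l in("rack","station","cap","plug","bin"):
        for r in silhouettes(n,l)[:3]:
            q=cv2.minAreaRect(np.argwhere(r["mask"])[:,::-1].astype(np.float32)); print(n,l,round(r["score"],2),np.round(r["point"],1),np.round(q[0],1),np.round(q[1],1),round(q[2],1))
a=cv2.resize(t["img"][195:240,290:345],(440,360),interpolation=cv2.INTER_CUBIC)
b=cv2.resize(t["img"][213:291,385:430],(208,360),interpolation=cv2.INTER_CUBIC)
d=np.zeros((240,648,3),np.uint8); e=cv2.resize(s["img"][255:330,340:425],(272,240),interpolation=cv2.INTER_CUBIC); d[:,:272]=e
e=cv2.resize(s["img"][205:265,295:375],(320,240),interpolation=cv2.INTER_CUBIC); d[:,300:620]=e
cv2.imwrite("pics/z1.png",np.vstack([np.hstack([a,b]),d])[:,:,::-1])
E
```

```text
blue [410.0881 234.5959] 193 [3.8023 4.0877] [-0.7538  0.6571] [ 0.5587 -0.2439  0.07  ]
or [406.2421 269.9158] 190 [3.8357 3.97  ] [-0.859   0.5121] [ 0.4701 -0.2346  0.07  ]
cap [316.4924 216.6396] 197 [3.9273 4.0163] [-0.9767  0.2145] [ 0.5979 -0.0085  0.08  ]
bin [191.4502 243.8006] 2779 [14.3677 16.0717] [-0.0591  0.9983] [0.5288 0.3099 0.0225]
side blue [394.8174 277.5187] 241 [3.8263 5.1714] [-0.2546  0.967 ]
side or [368.7617 296.1367] 256 [3.9908 5.2593] [-0.198   0.9802]
top rack 0.92 [404.9 255.4] [406.6 252.9] [32.4 68.1] 7.0
top rack 0.59 [432.7 352.5] [433.6 351.8] [34.1 69.4] 9.0
top station 0.87 [321.7 225. ] [316.7 217.3] [58.7 44.2] 86.3
top cap 0.64 [319.2 213.3] [316.5 216. ] [16. 15.] 90.0
top plug 0.64 [409.2 234.4] [410.  234.5] [15. 14.] 90.0
top plug 0.49 [454.3 232.7] [454.  233.5] [13. 18.] 90.0
top bin 0.77 [191.2 243.9] [191.5 243.5] [55. 49.] 90.0
top bin 0.26 [407.8 233.3] [410.  234.5] [15. 14.] 90.0
top bin 0.19 [275.8 155.6] [274.5 157.2] [25.  35.5] 80.5
side rack 0.74 [334.8 378.5] [334.5 376.5] [39.6 79.5] 54.5
side rack 0.67 [381.8 298.8] [379.8 297. ] [34.8 71.2] 53.7
side station 0.68 [328.4 239.1] [329.9 239.9] [56.6 34.2] 18.4
side plug 0.68 [430.3 306. ] [429.5 304.5] [23. 13.] 90.0
side plug 0.49 [392.2 282.6] [393.5 277.5] [19. 15.] 90.0
side bin 0.75 [239.1 205.4] [236.9 202.8] [23.7 40.2] 63.4
```

View pics/z1.png

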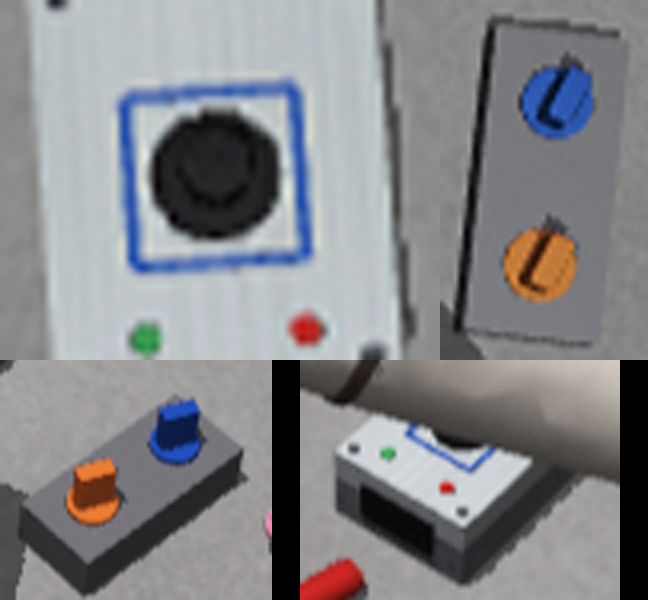

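The zoom shows the cap centred in the blue square at about (316.5,216.5). The blue plug's paddle runs up and to the right, roughly 60° from the image row. I'll start moving towards the cap now.

Call:
step_arm(linear=[[-40,28,0],[-40,28,0],[-40,28,0],[-40,28,0],[-40,28,0],[-40,28,0],[-40,28,0],[-40,28,0],[-40,28,0],[-40,28,0]], delta_rot=[[0,0,0],[0,0,0],[0,0,0],[0,0,0],[0,0,0],[0,0,0],[0,0,0],[0,0,0],[0,0,0],[0,0,0]], grip=[60,60,60,60,60,60,60,60,60,60])

```text
time_s: 2.85
tcp_pos: [0.5032, -0.1616, 0.2229]
ee_rot: [[-0.922, -0.388, 0.001], [-0.388, 0.922, -0.0], [-0.001, -0.0, -1.0]]
wrist_force: [1.0, 0.0, 0.9]
gripper_width: 0.69
gripper_force: 0.0
```

```bash
cat > fit.py <<'E'
from h import *
from scipy.optimize import minimize
K=6
def render(c,box,x,y,th,off,z0):
    """label image (upscaled K) of plug: 1 flange top,2 flange side,3 top,4.. paddle sides"""
    x0,y0,x1,y1=box; L=np.zeros(((y1-y0)*K,(x1-x0)*K),np.uint8)
    def P(pts):
        q=np.array([proj(c,p) for p in pts])+off
        return np.round(((q-[x0,y0]+.5)*K-.5)*16).astype(np.int32)
    a=np.linspace(0,2*np.pi,40)
    circ=lambda z,r:P([(x+r*np.cos(t),y+r*np.sin(t),z) for t in a])
    cv2.fillConvexPoly(L,cv2.convexHull(np.vstack([circ(z0,.02),circ(z0+.006,.02)])),2,shift=4)
    cv2.fillConvexPoly(L,circ(z0+.006,.02),1,shift=4)
    ct,st=np.cos(th),np.sin(th)
    C=[(x+ct*u-st*v,y+st*u+ct*v) for u,v in((.015,.007),(-.015,.007),(-.015,-.007),(.015,-.007))]
    o,_=ray(c,(0,0))
    for i in range(4):
        p,q=np.array(C[i]),np.array(C[(i+1)%4]); m=(p+q)/2
        if np.dot(m-[x,y],o[:2]-m)>0: cv2.fillConvexPoly(L,P([(*p,z0+.006),(*q,z0+.006),(*q,z0+.046),(*p,z0+.046)]),4+i,shift=4)
    cv2.fillConvexPoly(L,P([(*p,z0+.046) for p in C]),3,shift=4)
    return L
def cost(c,box,x,y,th,off,z0):
    L=render(c,box,x,y,th,off,z0); x0,y0,x1,y1=box; H,W=y1-y0,x1-x0
    A=np.stack([cv2.resize((L==k).astype(np.float32),(W,H),interpolation=cv2.INTER_AREA).ravel() for k in range(8)],1)
    A=A[:,A.sum(0)>.5]; I=c["img"][y0:y1,x0:x1].reshape(-1,3).astype(float)
    B,*_=np.linalg.lstsq(A,I,rcond=None); return ((I-A@B)**2).mean()
E
python3 - <<'E'
from fit import *
np.set_printoptions(precision=4,suppress=True)
t=capture("top"); s=capture("side")
im=t["img"]; print("square centre guess",onz(t,(316.5,216.5),.06),onz(t,(316.5,216.5),.066))
for nm,bt,g in(("blue",(400,222,422,246),(.560,-.245)),("or",(395,258,418,281),(.472,-.236))):
    best=[]
    for th in np.radians(np.arange(-90,90,15)):
        f=lambda p:cost(t,bt,p[0]/1e3+g[0],p[1]/1e3+g[1],p[2]/20+th,np.zeros(2),.045)
        r=minimize(f,[0,0,0],method="Nelder-Mead",options=dict(initial_simplex=[[0,0,0],[4,0,0],[0,4,0],[0,0,4]],maxiter=120))
        best.append((r.fun,r.x[0]/1e3+g[0],r.x[1]/1e3+g[1],np.degrees(r.x[2]/20+th)))
    best.sort(); print(nm,"top",np.array(best[:4]))
    b=best[0]; pc=proj(s,(b[1],b[2],.07)).astype(int); bs=(pc[0]-13,pc[1]-16,pc[0]+13,pc[1]+18)
    bb=[]
    for th in np.radians(np.arange(-90,90,15)):
        f=lambda p:cost(s,bs,p[0]/1e3+b[1],p[1]/1e3+b[2],p[2]/20+th,np.zeros(2),.045)
        r=minimize(f,[0,0,0],method="Nelder-Mead",options=dict(initial_simplex=[[0,0,0],[4,0,0],[0,4,0],[0,0,4]],maxiter=120))
        bb.append((r.fun,r.x[0]/1e3+b[1],r.x[1]/1e3+b[2],np.degrees(r.x[2]/20+th)))
    bb.sort(); print(nm,"side",np.array(bb[:3]))
z=sense();print(z["time_s"],z["tcp_pos"],z["ee_rot"],z["joints"])
E
```

```text
square centre guess [ 0.601  -0.0088  0.06  ] [ 0.6002 -0.0087  0.066 ]
blue top [[ 28.625    0.5527  -0.248  -63.9688]
 [ 28.6271   0.5528  -0.2481 -41.417 ]
 [ 28.6954   0.5526  -0.2482 107.5926]
 [ 28.7605   0.5528  -0.2481 -19.3859]]
blue side [[444.3909   0.5629  -0.2465 -28.6628]
 [444.3937   0.5629  -0.2465 -29.0005]
 [444.5037   0.5628  -0.2465 150.952 ]]
or top [[478.2342   0.4704  -0.2377 -25.2823]
 [479.6005   0.4704  -0.238  -27.0888]
 [479.8686   0.4705  -0.2378 -24.714 ]
 [480.0411   0.4707  -0.238  -25.8718]]
or side [[448.4514   0.4725  -0.2381 -25.8582]
 [448.677    0.4725  -0.2381 -25.7883]
 [448.6815   0.4725  -0.2381 -25.7994]]
2.95 [ 0.5046 -0.1601  0.2226] [[-0.92   -0.3919  0.0013]
 [-0.3919  0.92    0.0001]
 [-0.0013 -0.0004 -1.    ]] [ -0.0375  12.6932 -12.9576  -0.0088 -64.2747 -66.8874]
```

Call:
step_arm(linear=[[-40,28,0],[-40,28,0],[-40,28,20],[-27,18,40],[0,0,40],[0,0,0]], delta_rot=[[0,0,0],[0,0,0],[0,0,0],[0,0,0],[0,0,0],[0,0,0]], grip=[60,60,60,60,60,60])

```text
time_s: 3.7
tcp_pos: [0.5959, -0.0127, 0.1193]
ee_rot: [[-0.922, -0.387, -0.008], [-0.387, 0.922, -0.001], [0.008, 0.002, -1.0]]
wrist_force: [-0.4, 0.3, 0.5]
gripper_width: 0.688
gripper_force: 0.0
```

```bash
python3 - <<'E'
from fit import *
np.set_printoptions(precision=4,suppress=True)
z=sense();print(z["time_s"],z["tcp_pos"],z["ee_rot"],z["joints"])
s=capture("side"); t=capture("top"); 
cv2.imwrite("pics/z2.png",np.hstack([cv2.resize(c["img"][b[1]:b[1]+100,b[0]:b[0]+100],(400,400),interpolation=cv2.INTER_CUBIC) for c,b in((t,(270,170)),(s,(290,165)))])[:,:,::-1])
t["img"]=cv2.imread("pics/top0.png")[:,:,::-1]
s["img"]=cv2.imread("pics/side0.png")[:,:,::-1]
for nm,bt,g in(("blue",(400,222,422,246),(.560,-.245)),("or",(395,258,418,281),(.472,-.236))):
  for n,c in(("top",t),("side",s)):
    best=[]; b=bt
    if n=="side": pc=proj(s,(*g,.07)).astype(int); b=(pc[0]-13,pc[1]-16,pc[0]+13,pc[1]+18)
    for th in np.radians((-60,-40,-25,-10)):
        f=lambda p:cost(c,b,p[0]/1e3+g[0],p[1]/1e3+g[1],p[2]/20+th,np.zeros(2),.045)
        r=minimize(f,[0,0,0],method="Nelder-Mead",options=dict(initial_simplex=[[0,0,0],[4,0,0],[0,4,0],[0,0,4]],maxiter=120))
        best.append((r.fun,r.x[0]/1e3+g[0],r.x[1]/1e3+g[1],np.degrees(r.x[2]/20+th)))
    best.sort(); print(nm,n,np.array(best[:2]))
E
```

```text
3.7 [ 0.5959 -0.0127  0.1193] [[-0.922  -0.387  -0.0081]
 [-0.387   0.9221 -0.0015]
 [ 0.0081  0.0018 -1.    ]] [ 14.3105  24.671  -11.3614  -0.0402 -54.4409 -81.5176]
blue top [[122.8809   0.561   -0.2473 -26.1777]
 [123.1158   0.5609  -0.2473 -26.2913]]
blue side [[402.9735   0.5622  -0.2473 -30.928 ]
 [403.0338   0.562   -0.2474 -28.5383]]
or top [[142.4038   0.4712  -0.238  -26.6295]
 [142.4164   0.4713  -0.2381 -26.5883]]
or side [[395.9629   0.4725  -0.2381 -25.7844]
 [396.5735   0.4725  -0.2381 -26.1479]]
```

View pics/z2.png

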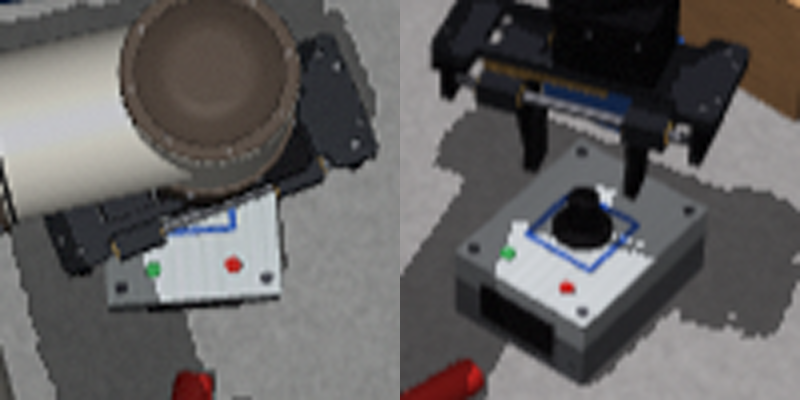

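The crop shows the gripper over the cap, with the cap knob between and below the fingers. In the side view the cap disc centre is at about (335.7,222.4), which gives x≈0.601, y≈-0.011 and agrees with the top view.

Call:
step_arm(linear=[[-5,1,10],[0,0,20],[0,0,18],[0,0,0],[0,0,0],[0,0,0],[0,0,0]], delta_rot=[[0,0,0],[0,0,0],[0,0,0],[0,0,0],[0,0,0],[0,0,0],[0,0,0]], grip=[60,60,60,60,0,0,0])

```text
time_s: 4.68
tcp_pos: [0.6031, -0.0091, 0.0753]
ee_rot: [[-0.922, -0.387, 0.001], [-0.387, 0.922, 0.0], [-0.001, -0.0, -1.0]]
wrist_force: [0.3, -0.7, 0.3]
gripper_width: 0.436
gripper_force: 0.0
```

Call:
step_arm(linear=[[0,0,4],[0,0,0],[0,0,0],[0,0,0],[0,0,0],[0,0,0]], delta_rot=[[0,0,0],[0,0,0],[0,0,0],[0,0,0],[0,0,0],[0,0,0]], grip=[36,36,0,0,0,0])

```text
time_s: 5.42
tcp_pos: [0.6027, -0.0092, 0.0706]
ee_rot: [[-0.922, -0.387, 0.0], [-0.387, 0.922, 0.0], [-0.0, -0.0, -1.0]]
wrist_force: [-0.4, -0.1, 0.5]
gripper_width: 0.241
gripper_force: 30.2
```

Call:
step_arm(linear=[[0,0,-30],[0,0,-30],[-9,54,0],[-9,54,0],[-9,54,0],[-9,54,0],[-9,54,0],[-9,54,0],[0,0,0],[0,0,0]], delta_rot=[[0,0,0],[0,0,0],[0,0,0],[0,0,0],[0,0,0],[0,0,0],[0,0,0],[0,0,0],[0,0,0],[0,0,0]], grip=[0,0,0,0,0,0,0,0,0,0])

```text
time_s: 6.68
tcp_pos: [0.5266, 0.3101, 0.1303]
ee_rot: [[-0.922, -0.388, -0.001], [-0.388, 0.922, -0.001], [0.001, -0.0, -1.0]]
wrist_force: [0.1, -0.3, 0.7]
gripper_width: 0.244
gripper_force: 30.2
```

```bash
python3 - <<'E'
from h import *
np.set_printoptions(precision=4,suppress=True)
z=sense();print(z["time_s"],z["tcp_pos"],z["joints"],z["gripper_width"],z["gripper_force"])
s=capture("side"); t=capture("top")
cv2.imwrite("pics/z3.png",np.hstack([cv2.resize(c["img"][b[1]:b[1]+b[3],b[0]:b[0]+b[3]],(400,400),interpolation=cv2.INTER_CUBIC) for c,b in((t,(278,177,0,80)),(s,(185,140,0,110)))])[:,:,::-1])
E
```

```text
6.675 [0.5266 0.3101 0.1303] [  45.6477   25.1463   -8.7504   -0.0039  -56.1608 -112.8296] 0.24367414469369875 30.206244410946965
```

View pics/z3.png

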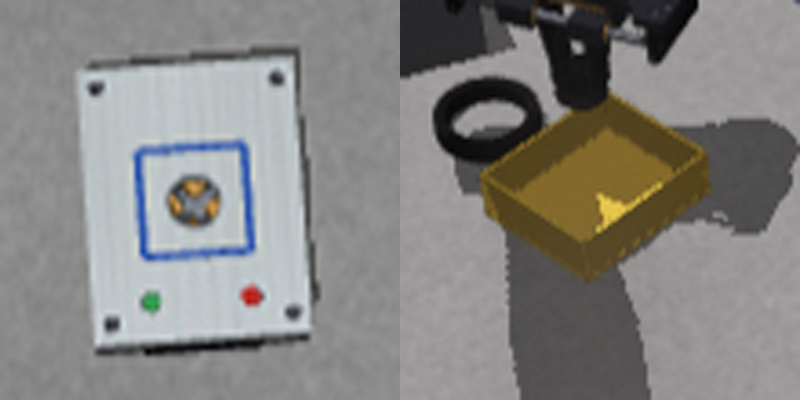

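The top crop shows the open socket at pixel (316.5,216.8). The grey cross slots lie near the image diagonals, between the brass quadrants. The side crop shows the cap held above the bin.

Call:
step_arm(linear=[[0,0,40],[0,0,35],[0,0,20],[0,0,0],[0,0,0],[0,0,0],[0,0,0],[0,0,-30],[0,0,-50],[0,0,-50]], delta_rot=[[0,0,0],[0,0,0],[0,0,0],[0,0,0],[0,0,0],[0,0,0],[0,0,0],[0,0,0],[0,0,0],[0,0,0]], grip=[0,0,0,0,50,50,50,50,50,50])

```text
time_s: 8.02
tcp_pos: [0.5268, 0.3103, 0.1673]
ee_rot: [[-0.922, -0.388, 0.0], [-0.388, 0.922, 0.0], [-0.0, -0.0, -1.0]]
wrist_force: [-0.7, 1.0, -0.6]
gripper_width: 0.571
gripper_force: 0.0
```

```bash
python3 - <<'E'
from h import *
np.set_printoptions(precision=4,suppress=True)
z=sense();print(z["time_s"],z["tcp_pos"],z["ee_rot"],z["gripper_width"],z["gripper_force"])
s=capture("side"); t=capture("top"); cv2.imwrite("pics/t4.png",t["img"][:,:,::-1]); cv2.imwrite("pics/s4.png",s["img"][:,:,::-1])
cv2.imwrite("pics/z4.png",np.hstack([cv2.resize(c["img"][b[1]:b[1]+b[3],b[0]:b[0]+b[3]],(400,400),interpolation=cv2.INTER_CUBIC) for c,b in((s,(315,202,0,40)),(s,(185,140,0,110)))])[:,:,::-1])
# screws / square centre in top
im=t["img"].astype(float)
sub=im[178:255,285:350]; hsv=cv2.cvtColor(t["img"],cv2.COLOR_RGB2HSV).astype(int)
m=np.zeros(hsv.shape[:2],np.uint8); m[195:240,300:335]=((hsv[...,0]>100)&(hsv[...,0]<130)&(hsv[...,1]>90))[195:240,300:335]
pts=np.argwhere(m)[:,::-1].astype(np.float32); r=cv2.minAreaRect(pts); print("square",r,onz(t,r[0],.06))
hole=(im[204:230,304:330].min(2)<150); bl=m[204:230,304:330]>0
n,lab,st,cen=cv2.connectedComponentsWithStats((hole&~bl).astype(np.uint8)); print(st,cen+[304,204])
# refine: station yaw & spindle 4-fold phase
w=np.clip(im[...,0]-im[...,2]-10,0,None)   # brass
c0=np.array(r[0]); G=onz(t,c0,.036)
# use dark disc centre at z=.036 for the spindle
cs=proj(t,(*onz(t,c0,.06)[:2],.036)); print("spindle px",cs)
acc=0
for v in range(208,226):
  for u in range(308,326):
    p=onz(t,(u,v),.036)[:2]-onz(t,c0,.06)[:2]; rr=np.hypot(*p)
    if .003<rr<.0135: acc+=w[v,u]*np.exp(4j*np.arctan2(p[1],p[0]))
print("brass phase deg",np.degrees(np.angle(acc))/4,"groove",np.degrees(np.angle(acc))/4+45,abs(acc))
E
```

```text
8.025 [0.5268 0.3103 0.1673] [[-0.9218 -0.3876  0.0002]
 [-0.3876  0.9218  0.    ]
 [-0.0002 -0.     -1.    ]] 0.5713141382061321 0.0
square ((316.4159851074219, 216.7389678955078), (22.283864974975586, 23.215129852294922), 86.18592071533203) [ 0.6003 -0.0086  0.06  ]
[[  0   0  26  26 534]
 [ 11   1   1   1   1]
 [ 14   1   7   1   7]
 [  2   2   4   1   4]
 [  8   3   3   1   3]
 [  0   4   1   1   1]
 [  2   5   1   2   2]
 [  7   8  11  11  98]
 [ 22  10   1   1   1]
 [ 24  11   1   1   1]
 [ 24  13   1   2   2]
 [  1  17   1   1   1]
 [  3  18   1   2   2]
 [  3  22   7   2   7]
 [ 16  22   1   1   1]
 [ 18  22   5   1   5]
 [ 24  23   1   1   1]
 [  2  24   1   1   1]
 [ 12  24   4   1   4]] [[316.6067 216.382 ]
 [315.     205.    ]
 [321.     205.    ]
 [307.5    206.    ]
 [313.     207.    ]
 [304.     208.    ]
 [306.     209.5   ]
 [316.2857 216.8673]
 [326.     214.    ]
 [328.     215.    ]
 [328.     217.5   ]
 [305.     221.    ]
 [307.     222.5   ]
 [310.     226.8571]
 [320.     226.    ]
 [324.     226.    ]
 [328.     227.    ]
 [306.     228.    ]
 [317.5    228.    ]]
spindle px [316.2738 217.9749]
brass phase deg -0.6046893083552536 groove 44.395310691644745 1332.428617962705
```

View pics/z4.png

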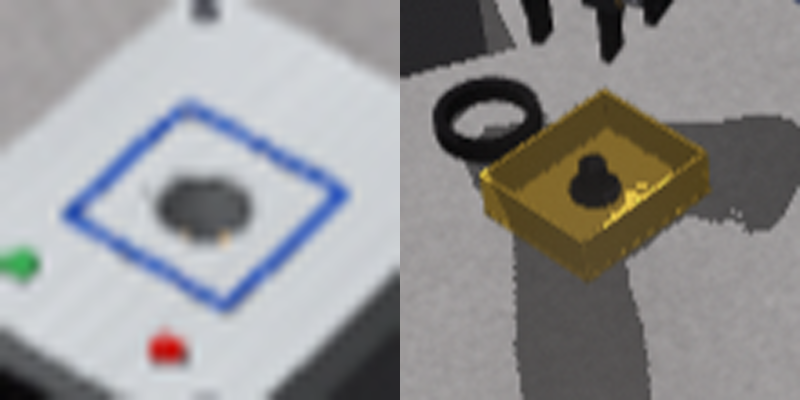

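The cap lies in the bin, and the socket shows at side pixel (335,222.3). Next I turn the tool to the plug's yaw and go to the rack.

Call:
step_arm(linear=[[0,0,0],[0,0,0],[0,0,0],[0,0,0],[0,0,0],[-23,-40,0],[-23,-40,0],[-23,-40,0],[-23,-40,0],[-23,-40,0]], delta_rot=[[0,0,0.172],[0,0,0.172],[0,0,0.172],[0,0,0.172],[0,0,0.172],[0,0,0],[0,0,0],[0,0,0],[0,0,0],[0,0,0]], grip=[50,50,50,50,50,50,50,50,50,50])

```text
time_s: 9.38
tcp_pos: [0.5406, 0.0787, 0.1658]
ee_rot: [[-0.895, 0.446, 0.001], [0.446, 0.895, 0.0], [-0.0, 0.001, -1.0]]
wrist_force: [0.0, 0.4, 0.6]
gripper_width: 0.572
gripper_force: 0.0
```

Call:
step_arm(linear=[[-23,-40,0],[-23,-40,0],[-23,-40,0],[-23,-40,0],[-23,-40,0],[-23,-40,0],[-23,-40,0],[0,0,0],[0,0,0]], delta_rot=[[0,0,0],[0,0,0],[0,0,0],[0,0,0],[0,0,0],[0,0,0],[0,0,0],[0,0,0],[0,0,0]], grip=[50,50,50,50,50,50,50,50,50])

```text
time_s: 10.5
tcp_pos: [0.5596, -0.242, 0.1654]
ee_rot: [[-0.895, 0.446, -0.0], [0.446, 0.895, 0.0], [0.0, 0.0, -1.0]]
wrist_force: [-1.1, 0.3, 0.0]
gripper_width: 0.577
gripper_force: 0.0
```

```bash
cat > go.py <<'E'
import sys
from h import *
def to(x,y,z,yaw):
    s=sense(); R=s["ee_rot"]; d=np.array([x,y,z])-s["tcp_pos"]
    yw=np.degrees(np.arctan2(R[1,0],R[0,0])); dy=(yaw-yw+180)%360-180
    print("t",s["time_s"],"tcp",np.round(s["tcp_pos"],4),"yaw",round(yw,2),"tilt",np.round(R[:,2],4),"lin",np.round(R.T@d*1e3,1),"rotz",round(-np.radians(dy),3),"q6",round(s["joints"][5],1),"w",round(s["gripper_width"]*87,1),s["gripper_force"],"F",np.round(s["wrist_force"],2),"M",np.round(s["moment"],3))
if __name__=="__main__": to(*map(float,sys.argv[1:]))
E
python3 go.py .5615 -.2473 .058 153.5
```

```text
t 10.5 tcp [ 0.5596 -0.242   0.1654] yaw 153.49 tilt [-3.e-04  4.e-04 -1.e+00] lin [ -4.1  -3.9 107.3] rotz -0.0 q6 -108.3 w 50.2 0.0 F [-1.1   0.28  0.02] M [-0.041 -0.022  0.026]
```

Call:
step_arm(linear=[[-4,-4,0],[0,0,40],[0,0,40],[0,0,20],[0,0,7],[0,0,0],[0,0,0]], delta_rot=[[0,0,0],[0,0,0],[0,0,0],[0,0,0],[0,0,0],[0,0,0],[0,0,0]], grip=[50,50,50,50,50,50,50])

```text
time_s: 11.38
tcp_pos: [0.5627, -0.2477, 0.0599]
ee_rot: [[-0.895, 0.445, 0.002], [0.445, 0.895, -0.001], [-0.002, 0.001, -1.0]]
wrist_force: [0.6, -0.5, -0.8]
gripper_width: 0.575
gripper_force: 0.0
```

```bash
python3 go.py .5615 -.2473 .058 153.5; python3 - <<'E'
from h import *
s=capture("side"); t=capture("top")
cv2.imwrite("pics/z5.png",np.hstack([cv2.resize(c["img"][b[1]:b[1]+b[3],b[0]:b[0]+b[3]],(400,400),interpolation=cv2.INTER_CUBIC) for c,b in((t,(370,200,0,80)),(s,(355,245,0,70)))])[:,:,::-1])
E
```

```text
t 11.375 tcp [ 0.5627 -0.2477  0.0599] yaw 153.55 tilt [ 2.4e-03 -6.0e-04 -1.0e+00] lin [ 1.2 -0.2  1.9] rotz 0.001 q6 -107.8 w 50.0 0.0 F [ 0.57 -0.51 -0.79] M [ 0.011 -0.053  0.011]
```

View pics/z5.png

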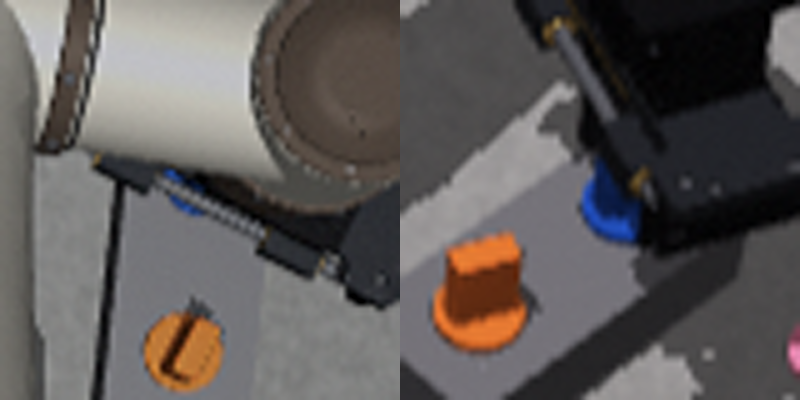

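The fingers straddle the blue paddle and the orange plug is clear. I'll close and lift.

Call:
step_arm(linear=[[1,0,1],[0,0,0],[0,0,0],[0,0,0],[0,0,0],[0,0,0]], delta_rot=[[0,0,0],[0,0,0],[0,0,0],[0,0,0],[0,0,0],[0,0,0]], grip=[50,0,0,0,0,0])

```text
time_s: 12.22
tcp_pos: [0.5608, -0.2472, 0.0575]
ee_rot: [[-0.895, 0.446, -0.0], [0.446, 0.895, 0.0], [0.0, 0.0, -1.0]]
wrist_force: [-0.1, 0.0, 0.0]
gripper_width: 0.159
gripper_force: 30.0
```

```bash
python3 go.py .5615 -.2473 .058 153.5
```

```text
t 12.225 tcp [ 0.5608 -0.2472  0.0575] yaw 153.52 tilt [-1.e-04  0.e+00 -1.e+00] lin [-0.6  0.2 -0.5] rotz 0.0 q6 -107.8 w 13.9 29.994345204904675 F [-0.08  0.05  0.01] M [-0.125 -0.05   0.001]
```

Call:
step_arm(linear=[[0,0,-15],[0,0,-25],[0,0,-25],[0,0,-25],[0,0,0],[0,0,0]], delta_rot=[[0,0,0],[0,0,0],[0,0,0],[0,0,0],[0,0,0],[0,0,0]], grip=[0,0,0,0,0,0])

```text
time_s: 12.98
tcp_pos: [0.5602, -0.247, 0.1469]
ee_rot: [[-0.895, 0.446, -0.001], [0.446, 0.895, 0.001], [0.001, 0.0, -1.0]]
wrist_force: [-0.4, 0.3, -1.3]
gripper_width: 0.157
gripper_force: 30.0
```

```bash
python3 go.py .6007 -.0093 .148 134.4
```

```text
t 12.975 tcp [ 0.5602 -0.247   0.1469] yaw 153.49 tilt [-1.2e-03  8.0e-04 -1.0e+00] lin [ 69.8 230.8  -1. ] rotz 0.333 q6 -107.8 w 13.7 29.9942968133837 F [-0.38  0.26 -1.29] M [-0.026 -0.028 -0.011]
```

Call:
step_arm(linear=[[9,29,0],[9,29,0],[9,29,0],[9,29,0],[9,29,0],[9,29,0],[8,29,0],[8,28,0],[0,0,0],[0,0,0]], delta_rot=[[0,0,0],[0,0,0],[0,0,0],[0,0,0],[0,0,0],[0,0,0],[0,0,0],[0,0,0],[0,0,0.1],[0,0,0]], grip=[0,0,0,0,0,0,0,0,0,0])

```text
time_s: 14.22
tcp_pos: [0.6004, -0.009, 0.146]
ee_rot: [[-0.847, 0.532, -0.003], [0.532, 0.847, -0.0], [0.002, -0.002, -1.0]]
wrist_force: [0.1, -0.3, -1.3]
gripper_width: 0.159
gripper_force: 30.0
```

```bash
python3 go.py .6007 -.0093 .110 134.4; python3 - <<'E'
from h import *
s=capture("side"); t=capture("top")
cv2.imwrite("pics/z6.png",np.hstack([cv2.resize(c["img"][b[1]:b[1]+b[3],b[0]:b[0]+b[3]],(400,400),interpolation=cv2.INTER_CUBIC) for c,b in((t,(278,177,0,80)),(s,(300,170,0,70)))])[:,:,::-1])
for z in(.147-.0125-.034,): print("blade tip expected px",proj(s,(.6007,-.0093,z)))
for l in("blade","plug"): print(l,[(np.round(x["point"],1),round(x["score"],2)) for x in landmark_of("side",l)[:3]])
E
```

```text
t 14.225 tcp [ 0.6004 -0.009   0.146 ] yaw 147.88 tilt [-3.e-03 -5.e-04 -1.e+00] lin [-0.5  0.  36. ] rotz 0.235 q6 -136.7 w 13.9 29.994849474169314 F [ 0.14 -0.29 -1.34] M [-0.067 -0.023  0.028]
blade tip expected px [335.29875592 211.93686761]
blade [(array([431.1, 315.9]), 0.71), (array([238.9, 198.1]), 0.52)]
plug [(array([334.9, 204.6]), 0.61), (array([430.9, 311. ]), 0.53)]
```

View pics/z6.png

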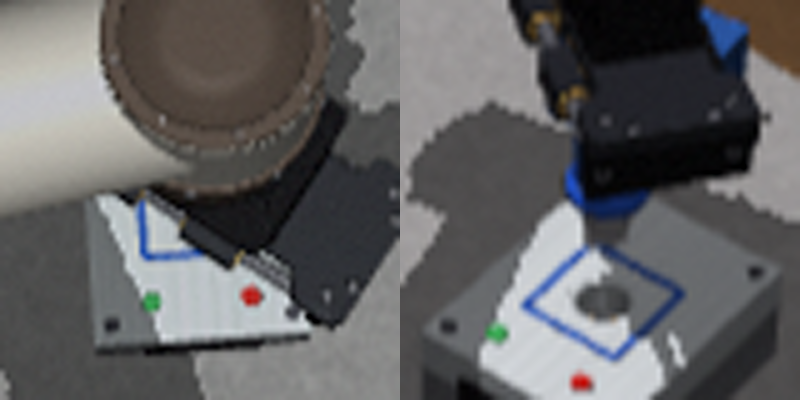

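The side crop shows the plug hanging above the bore. The flange and shank are centred at about column 336.4 and the bore at about 335.5, so the plug sits slightly off along the paddle. I'll measure it.

```bash
python3 - <<'E'
from h import *
np.set_printoptions(precision=2,suppress=True)
s=capture("side"); im=s["img"].astype(int)
hs=cv2.cvtColor(s["img"],cv2.COLOR_RGB2HSV).astype(int)
b=(hs[...,0]>100)&(hs[...,0]<128)&(hs[...,1]>130)
for r in range(200,209): 
    c=np.nonzero(b[r,322:350])[0]+322; print(r,c.min() if len(c) else None,c.max() if len(c) else None)
for r in range(206,228): print(r,im[r,326:347].mean(1).astype(int))
for z in(.06,.146-.0125,.146-.0125-.034): print(z,proj(s,(.6004,-.009,z)))
E
```

```text
200 329 332
201 329 332
202 329 343
203 329 343
204 330 343
205 331 342
206 332 341
207 333 339
208 None None
206 [ 90 156 185 202 166 115  59  40  41  42  40  42  42  40  40  48  83 107
 110 109 104]
207 [156 201 204 205 204 182  61  37  40  35  39  40  39  34  48  85 108 110
 109 107 108]
208 [201 204 205 204 204 206 101  52  52  48  52  53  51  46  75 106 110 108
 107 108 109]
209 [205 205 203 204 205 207 132  61  56  58  58  60  59  57  89 108 109 108
 108 109 109]
210 [204 203 204 206 206 207 134  71  58  58  58  57  55  61  95 106 107 109
 109 110 108]
211 [203 203 206 207 207 207 131  73  62  58  58  60  63  74 106 105 108 109
 111 109 109]
212 [204 206 208 207 208 208 131  73  73  56  62  85  89  94 105 107 110 108
 110 108 108]
213 [205 207 208 207 198 176 129 121 125  56  56  90  99 106 108 110 109 108
 107 108 108]
214 [207 207 207 196 157 108 166 183 187 151  78  61  73  94 108 108 109 107
 107 107 108]
215 [207 207 189 157 106 160 205 209 210 208 110  87  73  70  87  96 105 107
 108 107 107]
216 [207 188 138 126 160 205 209 209 208 207 166 112 101  86  62  63  90 101
 10
[... 404 characters left out ...]
 71  74  80  86  73  69  63  68  95 106 106 106
 105 106 105]
222 [210 208 205 205 143  70  69  74  81  86  81  68  63  58  87 106 106 106
 104 106  95]
223 [207 205 205 208 159  73  68  76  79  86  89  69  63  58  86 104 106 105
 105  95  67]
224 [204 206 208 210 189 128  80  78  72  82  87  69  63  68  99 105 105 106
  94  67  62]
225 [171 186 209 208 205 189 157 133  86  86  94 128 144 151 109 104 105  95
  67  62  89]
226 [125 129 180 195 205 207 209 190 159 158 162 191 203 204 115 105  94  67
  60  89 105]
227 [178 130 119 151 178 196 206 203 204 208 207 204 203 203 164  99  68  60
  86 105 105]
0.06 [334.73 222.47]
0.13349999999999998 [335.48 203.08]
0.09949999999999998 [335.13 212.2 ]
```

Call:
step_arm(linear=[[1,0,15],[0,0,20],[0,0,8],[0,0,8],[0,0,6],[0,0,0],[0,0,0]], delta_rot=[[0,0,0],[0,0,0],[0,0,0],[0,0,0],[0,0,0],[0,0,0],[0,0,0]], grip=[0,0,0,0,0,0,0])

```text
time_s: 15.35
tcp_pos: [0.6007, -0.0087, 0.091]
ee_rot: [[-0.846, 0.533, 0.001], [0.533, 0.846, 0.0], [-0.001, 0.001, -1.0]]
wrist_force: [0.2, -0.6, -1.3]
gripper_width: 0.158
gripper_force: 30.0
```

```bash
python3 go.py .6007 -.0093 .0825 134.4
```

```text
t 15.35 tcp [ 0.6007 -0.0087  0.091 ] yaw 147.8 tilt [ 1.e-03  1.e-04 -1.e+00] lin [-0.3 -0.5  8.5] rotz 0.234 q6 -136.8 w 13.8 29.994334476068616 F [ 0.17 -0.56 -1.31] M [-0.054 -0.064  0.01 ]
```

Call:
step_arm(linear=[[0,0,4],[0,0,2],[0,0,1],[0,0,1],[0,0,0]], delta_rot=[[0,0,0],[0,0,0],[0,0,0],[0,0,0],[0,0,0]], grip=[0,0,0,0,0])

```text
time_s: 15.98
tcp_pos: [0.6004, -0.0088, 0.0826]
ee_rot: [[-0.846, 0.533, 0.0], [0.533, 0.846, -0.0], [-0.0, -0.0, -1.0]]
wrist_force: [-0.4, 0.3, -0.8]
gripper_width: 0.157
gripper_force: 30.0
```

```bash
python3 go.py .6007 -.0093 .0825 134.4
```

```text
t 15.975 tcp [ 0.6004 -0.0088  0.0826] yaw 147.79 tilt [ 0.e+00 -1.e-04 -1.e+00] lin [-0.6 -0.3  0.1] rotz 0.234 q6 -136.8 w 13.7 29.994310294277966 F [-0.42  0.28 -0.82] M [-0.031 -0.025 -0.012]
```

Near contact; 0.5 mm steps.

Call:
step_arm(linear=[[0,0,0.5],[0,0,0.5],[0,0,0]], delta_rot=[[0,0,0],[0,0,0],[0,0,0]], grip=[0,0,0])

```text
time_s: 16.35
tcp_pos: [0.6005, -0.0088, 0.082]
ee_rot: [[-0.846, 0.533, 0.001], [0.533, 0.846, -0.0], [-0.001, 0.0, -1.0]]
wrist_force: [-0.2, -1.2, 1.6]
gripper_width: 0.161
gripper_force: 30.0
```

```bash
python3 go.py .6007 -.0093 .0825 134.4
```

```text
t 16.35 tcp [ 0.6005 -0.0088  0.082 ] yaw 147.8 tilt [ 5.e-04 -1.e-04 -1.e+00] lin [-0.4 -0.4 -0.5] rotz 0.234 q6 -136.8 w 14.0 29.994601970538497 F [-0.2  -1.24  1.61] M [-0.077  0.178 -0.015]
```

Call:
step_arm(linear=[[0,0,0.5],[0,0,0]], delta_rot=[[0,0,0],[0,0,0]], grip=[0,0])

```text
time_s: 16.6
tcp_pos: [0.6006, -0.0088, 0.0816]
ee_rot: [[-0.846, 0.533, 0.001], [0.533, 0.846, -0.0], [-0.001, 0.0, -1.0]]
wrist_force: [-0.8, -0.5, 3.3]
gripper_width: 0.161
gripper_force: 30.0
```

```bash
python3 go.py .6007 -.0093 .0825 134.4
```

```text
t 16.6 tcp [ 0.6006 -0.0088  0.0816] yaw 147.8 tilt [ 8.e-04 -1.e-04 -1.e+00] lin [-0.4 -0.4 -0.9] rotz 0.234 q6 -136.8 w 14.0 29.994959235191345 F [-0.85 -0.54  3.35] M [-0.089  0.276  0.003]
```

Call:
step_arm(linear=[[0,0,0],[0,0,0],[0,0,0],[0,0,0]], delta_rot=[[0,0,0.04],[0,0,0.04],[0,0,0.04],[0,0,0]], grip=[0,0,0,0])

```text
time_s: 17.1
tcp_pos: [0.6002, -0.0086, 0.0804]
ee_rot: [[-0.776, 0.63, -0.0], [0.63, 0.776, 0.0], [0.0, -0.0, -1.0]]
wrist_force: [0.0, 0.8, -0.9]
gripper_width: 0.158
gripper_force: 30.0
```

Call:
step_arm(linear=[[0,0,0],[0,0,0]], delta_rot=[[0,0,0.04],[0,0,0]], grip=[0,0])

```text
time_s: 17.35
tcp_pos: [0.6001, -0.0087, 0.0806]
ee_rot: [[-0.751, 0.66, -0.001], [0.66, 0.751, 0.0], [0.0, -0.0, -1.0]]
wrist_force: [0.9, 0.1, -1.4]
gripper_width: 0.158
gripper_force: 30.0
```

Call:
step_arm(linear=[[0,0,0],[0,0,0]], delta_rot=[[0,0,0.04],[0,0,0]], grip=[0,0])

```text
time_s: 17.6
tcp_pos: [0.6001, -0.0088, 0.0807]
ee_rot: [[-0.724, 0.69, -0.001], [0.69, 0.724, -0.0], [0.0, -0.0, -1.0]]
wrist_force: [-0.0, -0.0, -1.2]
gripper_width: 0.159
gripper_force: 30.0
```

```bash
python3 go.py .6007 -.0093 .0825 134.4
```

```text
t 17.6 tcp [ 0.6001 -0.0088  0.0807] yaw 136.39 tilt [-6.e-04 -0.e+00 -1.e+00] lin [-0.8  0.  -1.8] rotz 0.035 q6 -148.2 w 13.8 29.994503832422197 F [-0.04 -0.   -1.16] M [-0.065 -0.02  -0.023]
```

The blade dropped in: the force vanished and z sank about 1 mm. Easing it down.

Call:
step_arm(linear=[[0,0,1],[0,0,1],[0,0,1],[0,0,0]], delta_rot=[[0,0,0.02],[0,0,0],[0,0,0],[0,0,0]], grip=[0,0,0,0])

```text
time_s: 18.1
tcp_pos: [0.6002, -0.0088, 0.0779]
ee_rot: [[-0.709, 0.705, -0.0], [0.705, 0.709, -0.0], [0.0, -0.0, -1.0]]
wrist_force: [-0.2, -0.0, -1.6]
gripper_width: 0.156
gripper_force: 30.0
```

```bash
python3 go.py .6007 -.0093 .0725 134.4
```

```text
t 18.1 tcp [ 0.6002 -0.0088  0.0779] yaw 135.19 tilt [-3.e-04 -1.e-04 -1.e+00] lin [-0.7 -0.1  5.4] rotz 0.014 q6 -149.4 w 13.6 29.994422919116914 F [-0.16 -0.03 -1.62] M [-0.098 -0.049 -0.005]
```

Call:
step_arm(linear=[[0,0,1],[0,0,1],[0,0,1],[0,0,1],[0,0,0]], delta_rot=[[0,0,0],[0,0,0],[0,0,0],[0,0,0],[0,0,0]], grip=[0,0,0,0,0])

```text
time_s: 18.73
tcp_pos: [0.6003, -0.0088, 0.0739]
ee_rot: [[-0.709, 0.705, -0.0], [0.705, 0.709, -0.0], [0.0, -0.0, -1.0]]
wrist_force: [-0.7, -0.4, -1.0]
gripper_width: 0.159
gripper_force: 30.0
```

Call:
step_arm(linear=[[0,0,0.7],[0,0,0]], delta_rot=[[0,0,0],[0,0,0]], grip=[0,0])

```text
time_s: 18.98
tcp_pos: [0.6003, -0.0087, 0.0733]
ee_rot: [[-0.709, 0.705, -0.0], [0.705, 0.709, 0.0], [0.0, -0.0, -1.0]]
wrist_force: [-0.1, -0.2, -1.0]
gripper_width: 0.156
gripper_force: 30.0
```

```bash
python3 go.py .6007 -.0093 .0725 134.4
```

```text
t 18.975 tcp [ 0.6003 -0.0087  0.0733] yaw 135.18 tilt [-1.e-04  0.e+00 -1.e+00] lin [-0.7 -0.1  0.8] rotz 0.014 q6 -149.4 w 13.6 29.994343500584364 F [-0.13 -0.16 -0.98] M [-0.092  0.005 -0.007]
```

Call:
step_arm(linear=[[0,0,0.5],[0,0,0.5],[0,0,0]], delta_rot=[[0,0,0],[0,0,0],[0,0,0]], grip=[0,0,0])

```text
time_s: 19.35
tcp_pos: [0.6004, -0.0087, 0.0725]
ee_rot: [[-0.709, 0.705, 0.0], [0.705, 0.709, -0.0], [-0.0, 0.0, -1.0]]
wrist_force: [-0.1, 0.5, -0.7]
gripper_width: 0.157
gripper_force: 30.0
```

Call:
step_arm(linear=[[0,0,0.5],[0,0,0]], delta_rot=[[0,0,0],[0,0,0]], grip=[0,0])

```text
time_s: 19.6
tcp_pos: [0.6004, -0.0087, 0.0725]
ee_rot: [[-0.709, 0.705, 0.0], [0.705, 0.709, -0.0], [-0.0, 0.0, -1.0]]
wrist_force: [-3.5, 0.2, 4.2]
gripper_width: 0.158
gripper_force: 30.0
```

```bash
python3 go.py .6007 -.0093 .0725 134.4
```

```text
t 19.6 tcp [ 0.6004 -0.0087  0.0725] yaw 135.19 tilt [ 4.e-04 -1.e-04 -1.e+00] lin [-0.6 -0.2 -0. ] rotz 0.014 q6 -149.4 w 13.8 29.994046068750322 F [-3.52  0.23  4.2 ] M [0.045 0.629 0.018]
```

It is seated at the expected depth with about 5 N of contact. Releasing and retreating.

Call:
step_arm(linear=[[0,0,0],[0,0,0],[0,0,0],[0,0,0],[0,0,-15],[0,0,-40],[0,0,-50],[0,0,-50]], delta_rot=[[0,0,0],[0,0,0],[0,0,0],[0,0,0],[0,0,0],[0,0,0],[0,0,0],[0,0,0]], grip=[40,40,40,40,40,40,40,40])

```text
time_s: 20.6
tcp_pos: [0.6003, -0.0089, 0.2297]
ee_rot: [[-0.709, 0.705, 0.001], [0.705, 0.709, 0.0], [-0.001, 0.001, -1.0]]
wrist_force: [0.2, -0.4, -0.2]
gripper_width: 0.459
gripper_force: 0.0
```

```bash
python3 go.py .6007 -.0093 .0725 134.4; python3 - <<'E'
from fit import *
s=capture("side"); t=capture("top")
cv2.imwrite("pics/z7.png",np.hstack([cv2.resize(c["img"][b[1]:b[1]+b[3],b[0]:b[0]+b[3]],(400,400),interpolation=cv2.INTER_CUBIC) for c,b in((s,(180,150,0,110)),(s,(300,185,0,70)))])[:,:,::-1])
pc=proj(s,(.6,-.009,.085)).astype(int); b=(pc[0]-12,pc[1]-14,pc[0]+13,pc[1]+15)
for z in(.06,.062,.064,.068):
  f=lambda p:cost(s,b,p[0]/1e3+.6,p[1]/1e3-.009,p[2]/20-.785,np.zeros(2),z)
  r=minimize(f,[0,0,0],method="Nelder-Mead",options=dict(initial_simplex=[[0,0,0],[3,0,0],[0,3,0],[0,0,3]],maxiter=120)); print(z,r.fun,r.x)
E
```

```text
t 20.6 tcp [ 0.6003 -0.0089  0.2297] yaw 135.19 tilt [ 0.0013  0.     -1.    ] lin [ -0.5  -0.2 157.2] rotz 0.014 q6 -149.4 w 40.0 0.0 F [ 0.21 -0.4  -0.22] M [ 0.004 -0.142  0.036]
0.06 1900.3227715303105 [ 2.2874023   0.54446548 -0.4566901 ]
0.062 1912.631320645897 [ 0.58719976 -0.82362619 -1.17014589]
0.064 1915.255726540882 [-1.49231185 -2.72003841 -1.00927938]
0.068 1917.9623401675908 [-4.97489777 -5.45941087 -0.46069799]
```

View pics/z7.png

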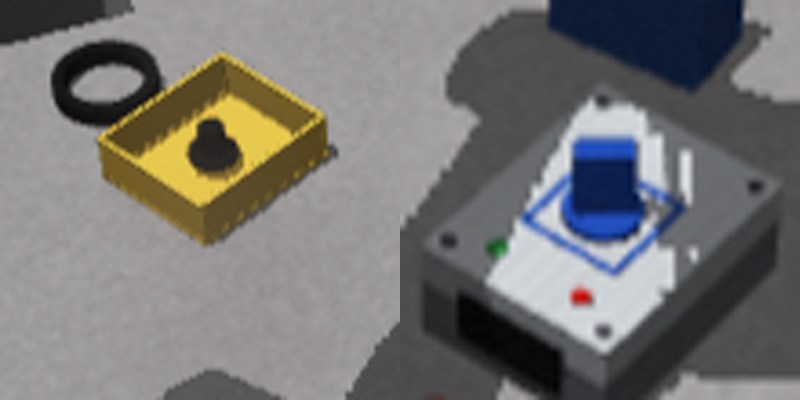

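The plug stands upright with its flange flush and centred in the blue square at about (335.5,222). The cap rests in the bin. Handing in.

```bash
python3 -c "
from station import finish_job
print(finish_job())"
```

```text
the job is handed in; nothing more can be done
None
```

The dust cap is in the yellow bin and the blue plug sits flush in the socket, released; I handed the job in at about 21 s, and no verdict came back.

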